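Find the sealed case that rattles and hold it out over the tray

ROBOT

A 6-joint arm with a two-finger parallel gripper is mounted at the origin on a cart in front of the work surface, level with it; the furniture and walls round the work are solid. World frame = base frame: x ahead of the robot, y to its left, z up, the work surface at z = 0. Lengths are in m, angles in rad, forces in N, time in s.
With the tool pointing down it reaches from about 0.225 to 0.725 m from the base axis. Payload 3.1 kg.
Tool frame: the origin (TCP) lies midway between the tips of the shut fingers; the grasp point (between the pads) lies 19 mm behind it; z points along the fingers, y is the line along which they close (so a half turn about z gives the same grasp; the last joint's range is limited). The gripper opens to 85 mm and grips with 20 to 120 N. Pads are 22 mm wide; open, the fingers measure 114 mm over their backs; the gripper's body (76 mm by 85 mm) begins 54 mm behind the grasp point. The pads swing forward as they close: fully open they stand 13 mm farther back than shut.
Start: joints at [-0.128, 0.048, 0.099, 1.622, 0, 1.443], TCP at [0.525, -0, 0.231] pointing down, gripper open.
Joint ranges: [-2.91, 2.91], [-0.99, 1.94], [-1.21, 1.42], [-2.12, 2.29], [-1.49, 1.47], [-3.14, 3.14]. Speed limits (rad/s): [2.79, 2.79, 3.14, 3.14, 3.14, 3.14].

INTERFACE

Orientations are given as a 3x3 rotation matrix whose columns are the frame's x, y, z axes.
In Python, from station import r gives the robot as it stands. Calls block until the motion is done:
- r.goto(position, orientation): joint-space move of the TCP to a pose.
- r.movel(position, feed=0.15, orientation=None, max_force=None): straight line of the TCP; orientation=None keeps the orientation; feed is the mean speed in m/s. With max_force (N) it stops when the force on the tool has changed by that much, and returns True; else False.
- r.goto_joints(angles): joint-space move.
- r.grip(opening, grip_force=None): finger opening in m; grip_force is the grip in N (None keeps the last); returns when the fingers have stopped.
- r.dwell(seconds).
- r.ik(position, orientation): joint angles nearest the present ones, or None.
- r.state(): the state.
- r.snapshot(name): name is "scene" or "side" or "wrist"; returns the picture (480x640x3 uint8, red, green, blue); there is no depth.
- r.camera_info(name): a dict with "fx", "fy", "cx", "cy" (pixels), "rvec" (rotation vector, rad) and "tvec" (3), from world to camera coordinates, as OpenCV has them. Camera axes: x right, y down, z forward; pixel columns grow to the right and rows downward; lengths in m; the calibration is good to about 2 mm. A picture is of the moment at which its call begins: read the wrist's pose just before it. camera_info takes no time and is no camera call; for the wrist camera it gives the pose at the moment of the call.
A pose or a line that the arm cannot do raises r.IKError and nothing moves.
- r.job_done(): hands the job in; it is judged then, once.
The state is a dict: "time_s": time; "qpos": joint angles; "qd": joint speeds; "joint_efforts": joint torques, N m; "ee_pos": TCP position; "tcp_rot": TCP orientation; "ft_force": force on the tool from outside, world axes, zero at the start; "wrist_torque": the same for the moment, N m; "width": finger opening in m; "finger_force": force on a finger pad.
Only numpy, scipy, OpenCV 4.12 (cv2) and the standard library are available. Lean on these libraries where they do the work, as an engineer would, in place of code of your own. Each camera call takes 0.05 s, during which the arm holds its last target. There are 200 camera calls.

TASK

In one of the three sealed grey cases the part has come loose: pick the cases up one at a time and shake them end to end, clear of the bench, until you find the one that rattles, and set any quiet one back down flat within a few centimetres of where it stood. Present the rattling case above the middle of the steel tray, clear of it, with its latch end tipped about 30 degrees down so that the loose part lies against the latch, ready to be opened. Finish while still holding it there in the gripper, without putting it down or letting go, and leave the flask, jar and tube undisturbed.

Things in the scene. Friction and masses are not known exactly. Their poses are not given: they have to be found in the camera images.
- case_a: one of three identical sealed grey cases in a row, 130 (x) x 46 (y) x 38 mm high, about 0.5 kg; any may be the rattling one. Origin: centre of the underside; x to the hinge end (two steel barrels), z up. A black latch tongue 26 mm wide stands out 11 mm at the -x end, which starts nearer the robot (yaw within 0.35 rad). Grip across the 46 mm at mid-length; 25 mm or more free each side
- case_b: one of three identical sealed grey cases in a row, 130 (x) x 46 (y) x 38 mm high, about 0.5 kg; any may be the rattling one. Origin: centre of the underside; x to the hinge end (two steel barrels), z up. A black latch tongue 26 mm wide stands out 11 mm at the -x end, which starts nearer the robot (yaw within 0.35 rad). Grip across the 46 mm at mid-length; 25 mm or more free each side
- case_c: one of three identical sealed grey cases in a row, 130 (x) x 46 (y) x 38 mm high, about 0.5 kg; any may be the rattling one. Origin: centre of the underside; x to the hinge end (two steel barrels), z up. A black latch tongue 26 mm wide stands out 11 mm at the -x end, which starts nearer the robot (yaw within 0.35 rad). Grip across the 46 mm at mid-length; 25 mm or more free each side
- case_a_part (a joint): hidden 0.30 kg part in case_a, m along its length: 0 middle, +0.015 at the latch (-x) end, -0.015 at the hinge end. Starts within 0.004. In two cases it is stuck and never moves; in one it slides easily, striking the ends when shaken lengthwise (60 mm strokes in 0.3 s) or moving to the low end when tipped 10 degrees; its weight shifts up to 30 mm (0.09 N m)
- case_b_part (a joint): hidden 0.30 kg part in case_b, m along its length: 0 middle, +0.015 at the latch (-x) end, -0.015 at the hinge end. Starts within 0.004. In two cases it is stuck and never moves; in one it slides easily, striking the ends when shaken lengthwise (60 mm strokes in 0.3 s) or moving to the low end when tipped 10 degrees; its weight shifts up to 30 mm (0.09 N m)
- case_c_part (a joint): hidden 0.30 kg part in case_c, m along its length: 0 middle, +0.015 at the latch (-x) end, -0.015 at the hinge end. Starts within 0.004. In two cases it is stuck and never moves; in one it slides easily, striking the ends when shaken lengthwise (60 mm strokes in 0.3 s) or moving to the low end when tipped 10 degrees; its weight shifts up to 30 mm (0.09 N m)
- tray: shallow open steel tray fixed to the bench, 170 mm (x) by 130 mm (y), rim 25 mm above the bench, 3 mm walls; origin at the centre of its underside
- flask: clear conical flask, 79 mm across, 106 mm high, standing behind the cases; bystander; origin at the centre of its underside
- jar: white round screw-cap jar, 60 mm across, 100 mm high, standing behind the cases; bystander; origin at the centre of its underside
- tube: slim upright sample tube with a screw cap, 34 mm across, 104 mm high, standing behind the cases; bystander; origin at the centre of its underside
Mind the look-alikes: they are no part of the job. What is shaped like the case_c but green or pink is not meant.

How it is judged:
On the way, in this order (a step that is already met when the one before it is completed fails the run):
1. a case is held clear of the bench and its loose part has struck the hinge end (((contact force between the fingers and case_a above 1 N and height (world z) of case_a above 0.03 m and value of joint case_a_part below -0.012 m) or (contact force between the fingers and case_b above 1 N and height (world z) of case_b above 0.03 m and value of joint case_b_part below -0.012 m) or (contact force between the fingers and case_c above 1 N and height (world z) of case_c above 0.03 m and value of joint case_c_part below -0.012 m))).
2. the loose part has then struck the latch end of the held case (((contact force between the fingers and case_a above 1 N and height (world z) of case_a above 0.03 m and value of joint case_a_part above 0.012 m) or (contact force between the fingers and case_b above 1 N and height (world z) of case_b above 0.03 m and value of joint case_b_part above 0.012 m) or (contact force between the fingers and case_c above 1 N and height (world z) of case_c above 0.03 m and value of joint case_c_part above 0.012 m))).
At the end, for the whole second after the job is handed in: The rattling case is held still by the fingers, its underside centre within 60 mm of the tray's centre in plan and 70 to 350 mm up, not touching the tray, latch end 15 to 60 degrees down, the part against the latch; the other two lie flat, at rest, released, within 60 mm of their starts (((contact force between the fingers and case_a above 1 N and height (world z) of case_a between 0.03 and 0.35 m and value of joint case_a_part above 0.012 m and height (world z) of case_a above 0.07 m and horizontal distance between case_a and tray below 0.06 m and angle between case_a's own x axis and vertical between 0.52 and 1.31 rad and linear speed of case_a below 0.03 m/s and contact force between case_a and tray below 0.1 N and height (world z) of each of case_b, case_c below 0.008 m and angle between each of case_b, case_c's own z axis and vertical below 0.1 rad and distance of each of case_b, case_c from where it was at the start of the episode below 0.06 m and linear speed of each of case_b, case_c below 0.02 m/s and contact force between each of the fingers, case_a and case_b below 0.1 N and contact force between each of the fingers, case_a and case_c below 0.1 N) or (contact force between the fingers and case_b above 1 N and height (world z) of case_b between 0.03 and 0.35 m and value of joint case_b_part above 0.012 m and height (world z) of case_b above 0.07 m and horizontal distance between case_b and tray below 0.06 m and angle between case_b's own x axis and vertical between 0.52 and 1.31 rad and linear speed of case_b below 0.03 m/s and contact force between case_b and tray below 0.1 N and height (world z) of each of case_a, case_c below 0.008 m and angle between each of case_a, case_c's own z axis and vertical below 0.1 rad and distance of each of case_a, case_c from where it was at the start of the episode below 0.06 m and linear speed of each of case_a, case_c below 0.02 m/s and contact force between each of the fingers, case_b and case_a below 0.1 N and contact force between each of the fingers, case_b and case_c below 0.1 N) or (contact force between the fingers and case_c above 1 N and height (world z) of case_c between 0.03 and 0.35 m and value of joint case_c_part above 0.012 m and height (world z) of case_c above 0.07 m and horizontal distance between case_c and tray below 0.06 m and angle between case_c's own x axis and vertical between 0.52 and 1.31 rad and linear speed of case_c below 0.03 m/s and contact force between case_c and tray below 0.1 N and height (world z) of each of case_a, case_b below 0.008 m and angle between each of case_a, case_b's own z axis and vertical below 0.1 rad and distance of each of case_a, case_b from where it was at the start of the episode below 0.06 m and linear speed of each of case_a, case_b below 0.02 m/s and contact force between each of the fingers, case_c and case_a below 0.1 N and contact force between each of the fingers, case_c and case_b below 0.1 N))); the arm keeps its last pose, push and grip.
It fails at once if the flask was moved or tipped (distance of flask from where it was at the start of the episode above 0.02 m or angle between flask's own z axis and vertical above 0.25 rad).
It fails at once if the jar was moved or tipped (distance of jar from where it was at the start of the episode above 0.02 m or angle between jar's own z axis and vertical above 0.25 rad).
It fails at once if the tube was moved or tipped (distance of tube from where it was at the start of the episode above 0.02 m or angle between tube's own z axis and vertical above 0.25 rad).
It also fails if it takes over 72 s, if anything falls off the work surface, if the arm or the gripper's body presses on something with over 40 N, if the wrist force passes 120 N, or if a joint passes its speed limit or range.

## Working session

There is one attempt and no reset: what is moved stays moved. The work goes in short steps, each a Python script; the robot and the scene stay as the last script left them, time stands still between calls to the robot, and variables do not carry over. Pictures are saved under pics/ and viewed, at most 10 in all, crops included, and the job is handed in when it is done.

```bash
ls; mkdir -p pics; python3 - <<'E'
from station import r
import cv2
for n in("scene","side"):
    cv2.imwrite(f"pics/{n}0.png",r.snapshot(n)[:,:,::-1]); print(n,r.camera_info(n))
s=r.state();print(s)
E
```

```text
pics
scene {'fx': 549.7259882387111, 'fy': 549.7259882387111, 'cx': 323.3783239650078, 'cy': 240.70085234447603, 'rvec': array([ 2.44135657, -0.94512369,  0.25179794]), 'tvec': array([-0.59235584,  0.22384788,  1.43614864])}
side {'fx': 533.5863609358427, 'fy': 533.5863609358427, 'cx': 316.50614328232706, 'cy': 232.09881797259987, 'rvec': array([ 0.20881117,  2.71235515, -1.42997633]), 'tvec': array([0.61417017, 0.11810476, 1.37272964])}
{'time_s': 0.1, 'qpos': array([-1.27826529e-01,  4.87031050e-02,  9.77361326e-02,  1.62200628e+00,
       -1.67169509e-05,  1.44298338e+00]), 'qd': array([-4.15789604e-04, -5.00163713e-05,  4.73258246e-03, -1.43254267e-03,
       -4.56317237e-04, -9.25487036e-04]), 'joint_efforts': array([ 2.71639910e-03, -3.39851224e+01,  3.20935750e+01,  1.58655003e-02,
       -1.84533587e-04,  2.52461535e-05]), 'ee_pos': array([5.24439269e-01, 4.02172732e-05, 2.30211267e-01]), 'tcp_rot': array([[ 1.38507647e-05,  9.99997664e-01, -2.16129727e-03],
       [ 9.99999966e-01, -1.32868452e-05,  2.60931288e-04],
       [ 2.60901962e-04, -2.16130081e-03, -9.99997630e-01]]), 'ft_force': array([-0.21418787, -0.05854994, -0.1098235 ]), 'wrist_torque': array([ 0.03100662,  0.03109199, -0.00932762]), 'finger_force': 0.0, 'width': 0.08525017966863331}
```

View pics/scene0.png

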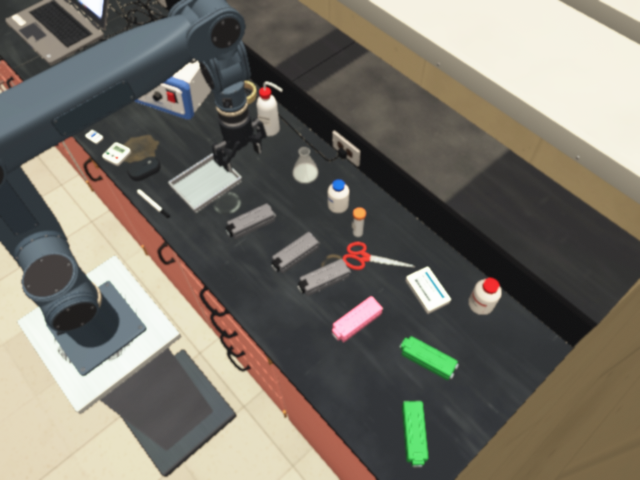

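View pics/side0.png

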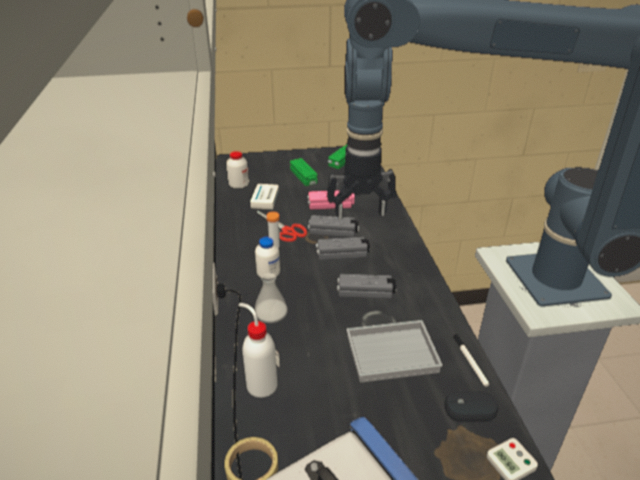

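The scene view shows the three grey cases at about (250,220), (295,251) and (324,275), the tray at (205,182), the flask at (305,165), the jar at (338,196) and the tube at (358,222). The side view agrees. I'll take rough positions from these, then use the wrist view.

```bash
cat > h.py <<'E'
import numpy as np, cv2
from station import r
def ray(ci,uv,z):
    R=cv2.Rodrigues(np.array(ci["rvec"]))[0]; t=np.array(ci["tvec"]).ravel()
    c=-R.T@t; d=((np.atleast_2d(uv)-[ci["cx"],ci["cy"]])/[ci["fx"],ci["fy"]])
    d=np.c_[d,np.ones(len(d))]@R
    return c+d*((z-c[2])/d[:,2])[:,None]
def down(yaw):  # tool pointing down, closing axis y = case's y axis (case x at yaw)
    c,s=np.cos(yaw),np.sin(yaw)
    return np.array([[c,s,0],[s,-c,0],[0,0,-1.]])
E
python3 - <<'E'
from h import *
ci=r.camera_info("scene")
print(ray(ci,[(250,218),(295,249),(324,274)],.038).round(3))
print('tray',ray(ci,[(205,184)],.01).round(3), ray(ci,[(169,183),(215,155),(242,178),(193,211)],.025).round(3))
print('bystanders',ray(ci,[(306,178),(338,207),(358,231)],.0).round(3))
for n,p in(("w1",[.40,.0,.30]),("w2",[.40,-.14,.30])):
    q=r.ik(p,down(0)); print(q)
    if q is None: continue
    r.goto(p,down(0)); print(r.camera_info("wrist"))
    cv2.imwrite(f"pics/{n}.png",r.snapshot("wrist")[:,:,::-1])
print(r.state()['time_s'])
E
```

```text
[[ 0.494 -0.027  0.038]
 [ 0.522 -0.191  0.038]
 [ 0.529 -0.302  0.038]]
tray [[0.479 0.18  0.01 ]] [[0.397 0.245 0.025]
 [0.564 0.239 0.025]
 [0.57  0.111 0.025]
 [0.392 0.112 0.025]]
bystanders [[ 0.724 -0.004  0.   ]
 [ 0.723 -0.149  0.   ]
 [ 0.708 -0.249  0.   ]]
[-0.16803972 -0.24324041 -0.03142876  1.78260798  0.          2.97355294]
{'fx': 396.54398252594126, 'fy': 396.54398252594126, 'cx': 317.65466691545925, 'cy': 240.60790953529772, 'rvec': array([-2.04853411,  2.04849734,  0.32931777]), 'tvec': array([-4.04495993e-04,  3.17412207e-01,  5.71153458e-01])}
[-0.49519824 -0.18304308  0.01864891  1.77248832  0.          2.64639442]
{'fx': 396.54398252594126, 'fy': 396.54398252594126, 'cx': 317.65466691545925, 'cy': 240.60790953529772, 'rvec': array([-2.04675483,  2.05076426,  0.33138316]), 'tvec': array([-0.13960635,  0.31727925,  0.57125402])}
2.1833
```

View pics/w2.png

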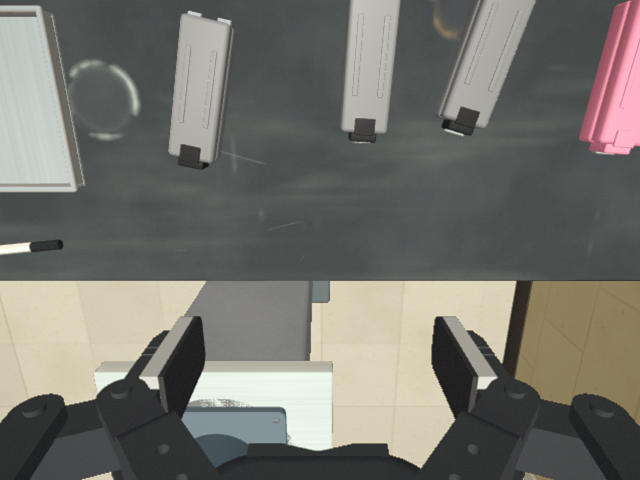

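View pics/w1.png

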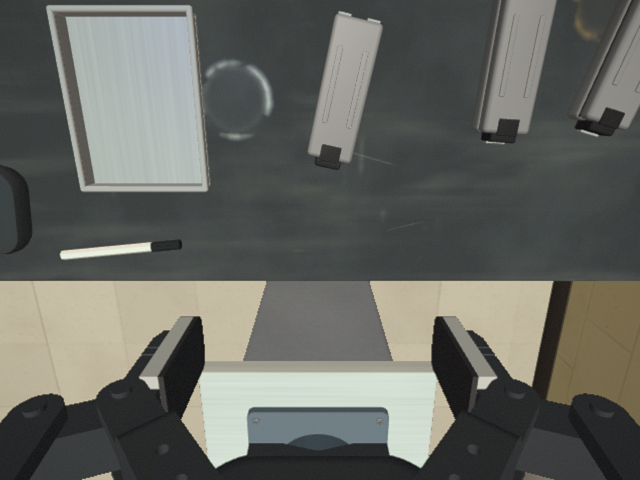

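The wrist views show three grey cases with black latches facing the robot. In w2 these are at (200,90), (370,65) and (490,60), and the tray is at upper left. The cases are partly cut off, so I'll take one more view from further forward and fit rectangles.

```bash
cat > find.py <<'E'
from h import *
def find(name,save=None):
    ci=r.camera_info("wrist"); im=r.snapshot("wrist").astype(int)
    if save: cv2.imwrite(save,im[:,:,::-1].astype(np.uint8))
    g=im.mean(2); sat=im.max(2)-im.min(2)
    m=((g>115)&(g<185)&(sat<22)).astype(np.uint8)
    m=cv2.morphologyEx(m,cv2.MORPH_CLOSE,np.ones((5,5))); m=cv2.morphologyEx(m,cv2.MORPH_OPEN,np.ones((9,9)))
    out=[]
    for c in cv2.findContours(m,cv2.RETR_EXTERNAL,cv2.CHAIN_APPROX_NONE)[0]:
        if cv2.contourArea(c)<2000: continue
        P=ray(ci,c[:,0,:]+0.0,.038)[:,:2]
        (cx,cy),(w,h),a=cv2.minAreaRect((P*1000).astype(np.float32))
        if w<h: a+=90; w,h=h,w
        a=(a+90)%180-90
        out.append((cx/1000,cy/1000,np.radians(a),w,h,c[:,0].mean(0).round()))
    return out
E
python3 - <<'E'
from find import *
r.goto([.50,-.15,.33],down(0))
for o in find("w","pics/w3.png"): print(*[np.round(v,3) for v in o])
print(r.state()['time_s'])
E
```

```text
0.248 -0.065 -1.568 183.787 117.922 [256. 382.]
0.5 -0.027 -0.221 134.174 47.375 [207. 184.]
0.526 -0.189 -0.058 132.307 44.844 [357. 165.]
0.533 -0.298 -0.269 131.341 50.774 [457. 155.]
2.7333
```

View pics/w3.png

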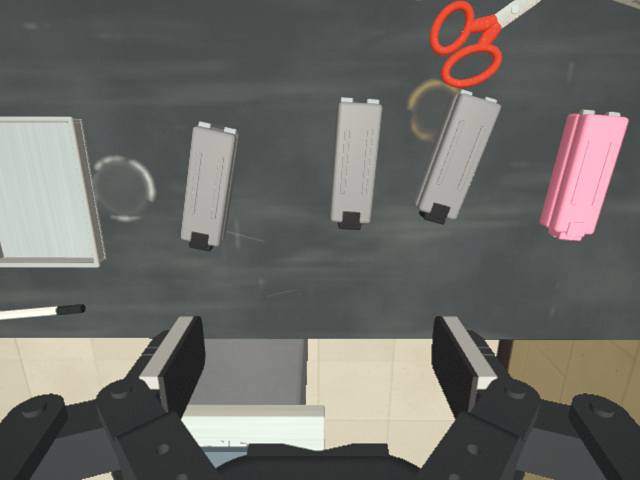

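All three cases fit at 131–134 × 45–51 mm, which matches the given size. They are at (207,184), (357,165) and (457,155) px. Next I'll check joint feasibility for the grasp, tipping and tray poses.

```bash
cat >> h.py <<'E'
from scipy.spatial.transform import Rotation as Ro
C=[(.499,-.027,-.221),(.525,-.189,-.058),(.532,-.298,-.265)]
TRAY=np.array([.481,.177])
def tool(yaw,latch_deg=0):  # half-turned tool; latch_deg>0: latch end down
    Rc=Ro.from_euler("z",yaw)*Ro.from_euler("y",-latch_deg,degrees=True)
    return Rc.as_matrix()@np.diag([-1.,1,-1])
E
python3 - <<'E'
from h import *
for x,y,a in C:
    u=np.array([np.cos(a),np.sin(a)])
    for z,d,t in((.004,0,0),(.16,0,0),(.16,-.06,0),(.16,-.03,18),(.16,-.03,-18)):
        q=r.ik([*(np.array([x,y])+d*u),z],tool(a,t)); print(z,d,t,None if q is None else q.round(2))
for a in(0,-.2,.3): 
    q=r.ik([*TRAY,.2],tool(a,30)); print('tray',a,None if q is None else q.round(2))
E
```

```text
0.004 0 0 [-0.19  0.06 -0.35  1.16  0.    0.03]
0.16 0 0 [-0.19 -0.02 -0.11  1.48  0.    0.03]
0.16 -0.06 0 [-0.18 -0.18 -0.26  1.49  0.    0.04]
0.16 -0.03 18 [-0.18 -0.46 -0.51  1.2  -0.01  0.04]
0.16 -0.03 -18 [-0.19  0.25  0.14  1.77  0.01  0.03]
0.004 0 0 [-0.47  0.21 -0.18  1.18  0.   -0.41]
0.16 0 0 [-0.47  0.13  0.04  1.49  0.   -0.41]
0.16 -0.06 0 [-0.51 -0.02 -0.11  1.48  0.   -0.46]
0.16 -0.03 18 [-0.58 -0.27 -0.37  1.19  0.16 -0.5 ]
0.16 -0.03 -18 [-0.42  0.39  0.32  1.79 -0.11 -0.35]
0.004 0 0 [-0.62  0.33 -0.03  1.21  0.   -0.36]
0.16 0 0 [-0.62  0.27  0.2   1.51  0.   -0.36]
0.16 -0.06 0 [-0.66  0.11  0.03  1.48  0.   -0.39]
0.16 -0.03 18 [-0.71 -0.14 -0.26  1.16  0.13 -0.43]
0.16 -0.03 -18 [-0.59  0.55  0.53  1.85 -0.1  -0.31]
tray 0 [ 0.32 -0.53 -0.55  1.05 -0.16  0.28]
tray -0.2 [ 0.39 -0.46 -0.5   1.09 -0.28  0.53]
tray 0.3 [ 0.19 -0.58 -0.58  1.05  0.06 -0.1 ]
```

```bash
cat > act.py <<'E'
from h import *
def torque(a):  # moment about the case's y axis, averaged
    r.dwell(.4); yc=np.array([-np.sin(a),np.cos(a),0]); v=[]
    for _ in range(5): v.append(r.state()["wrist_torque"]@yc); r.dwell(.04)
    return np.mean(v),np.std(v)
def test(i):
    x,y,a=C[i]; p=np.array([x,y]); u=np.array([np.cos(a),np.sin(a)])
    P=lambda d,z:[*(p+d*u),z]
    r.grip(.072,80); r.goto(P(0,.14),tool(a)); r.movel(P(0,.004),feed=.15)
    r.grip(0,80); s=r.state(); print("gripped",s["width"],s["finger_force"])
    r.movel(P(0,.16)); print("lift",r.state()["width"],r.state()["ft_force"].round(2))
    for k in range(3):
        r.movel(P(-.06,.16),feed=.2); r.movel(P(0,.16),feed=.2)
    r.movel(P(-.03,.16)); res=[]
    for t in(-18,18):
        r.goto(P(-.03,.16),tool(a,t)); r.dwell(.3); r.goto(P(-.03,.16),tool(a))
        res.append(torque(a))
    print("torque hinge/latch",np.round(res,4),"diff",res[1][0]-res[0][0],"t",r.state()["time_s"],"w",r.state()["width"])
def putback(i):
    x,y,a=C[i]
    r.movel([x,y,.16]); r.movel([x,y,.012]); print("touch",r.movel([x,y,.003],feed=.03,max_force=4),r.state()["ee_pos"])
    r.grip(.072); r.movel([x,y,.14],feed=.2)
E
python3 -c "
from act import *
test(0)
cv2.imwrite('pics/t0.png',r.snapshot('side')[:,:,::-1])"
```

```text
gripped 0.04489519492445652 83.96199882030487
lift 0.044665111804608 [-0.94 -0.17 -5.28]
torque hinge/latch [[ 0.009   0.0283]
 [-0.0572  0.0295]] diff -0.06615638966043007 t 14.6333 w 0.04507481322637689
```

The shift is in the right direction, but the noise is comparable in size. I'll repeat with more averaging.

```bash
sed -i 's/range(5)/range(40)/; s/r.dwell(.04)/r.dwell(.02)/' act.py; python3 - <<'E'
from act import *
x,y,a=C[0]; p=[x-.03*np.cos(a),y-.03*np.sin(a),.16]
for t in(-18,18):
    r.goto(p,tool(a,t)); r.dwell(.3); r.goto(p,tool(a)); print(t,np.round(torque(a),4))
print(r.state()["time_s"])
E
```

```text
-18 [0.0146 0.0316]
18 [-0.0543  0.0254]
19.2667
```

View pics/t0.png

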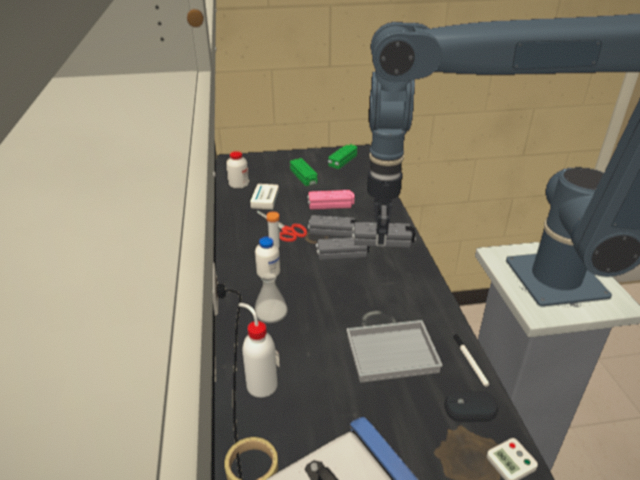

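The repeat gave −0.069 N m, in the direction expected for a loose part but short of 0.09. I'll check that it doesn't come from leftover tool tilt or hysteresis.

```bash
python3 - <<'E'
from act import *
x,y,a=C[0]; p=[x-.03*np.cos(a),y-.03*np.sin(a),.16]
for t in(-2,-18,2,18):
    r.goto(p,tool(a,t)); r.dwell(.3); r.goto(p,tool(a)); m=torque(a); s=r.state()
    print(t,np.round(m,4),s["tcp_rot"][:,2].round(4),s["ee_pos"].round(4))
print(r.state()["time_s"])
E
```

```text
-2 [-0.0392  0.0238] [ 0.  0. -1.] [ 0.4697 -0.0204  0.16  ]
-18 [0.0225 0.0278] [ 2.e-04 -0.e+00 -1.e+00] [ 0.4697 -0.0204  0.1601]
2 [0.0158 0.0262] [-0.  0. -1.] [ 0.4697 -0.0204  0.16  ]
18 [-0.0477  0.0288] [-1.e-04  1.e-04 -1.e+00] [ 0.4698 -0.0204  0.16  ]
27.5833
```

The reading stays put after 2° tips and flips only after 18° tips, with no leftover tool tilt. So the part in this case is loose. It has gone to the hinge and then to the latch, and I'll present it now.

```bash
python3 - <<'E'
from act import *
r.movel([.45,.0,.22]); r.goto([*TRAY,.22],tool(0.1,0)); r.goto([*TRAY,.2],tool(0.1,32)); r.dwell(.8)
s=r.state(); print(s["ee_pos"],s["width"],s["finger_force"],s["time_s"],abs(s["qd"]).max(),s["tcp_rot"].round(3))
a=r.snapshot("side")[:,:,::-1][150:450,200:520];b=r.snapshot("scene")[:,:,::-1][80:380,120:440]
cv2.imwrite("pics/end.png",np.hstack([a,b]))
E
```

```text
[0.48091078 0.17704    0.19991998] 0.04501583914510739 83.74910071492195 30.4167 0.0024814915842957556 [[-0.844 -0.1    0.527]
 [-0.085  0.995  0.053]
 [-0.53  -0.    -0.848]]
```

View pics/end.png

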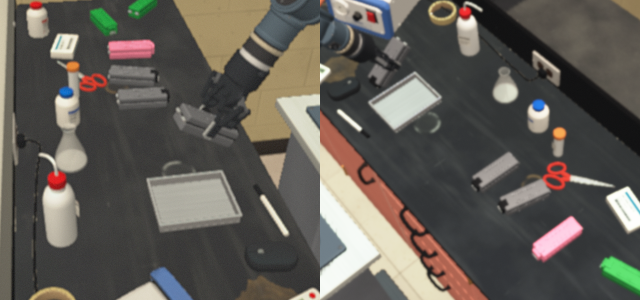

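The held case is at (205,125) px in the left half. It is over the tray with its latch end, towards the robot, tipped down, and the other cases and bystanders are where they were. I'll hand in.

```bash
python3 -c "
from station import r
print(r.job_done())"
```

```text
the job is handed in; nothing more can be done
None
```

The rattling case was the one nearest the tray; I handed the job in at about 30 s with it held still 0.2 m above the tray's centre, latch end about 32° down, and never touched the two other cases or the bystanders (no verdict was returned).

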